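Run a bonsai turntable round once, then mesh its splined brake key and hold it pressed

ROBOT

A 7-joint arm with a two-finger parallel gripper is mounted at the origin on the work surface. World frame = base frame: x ahead of the robot, y to its left, z up, the work surface at z = 0. Lengths are in m, angles in rad, forces in N, time in s.
With the tool pointing down it reaches from about 0.425 to 0.825 m from the base axis. Payload 3.6 kg.
Tool frame: the origin (TCP) lies between the finger pads; the fingertips stand 17 mm ahead of it and the grasp point (between the pads) lies 2 mm behind it; z points along the fingers, y is the line along which they close (so a half turn about z gives the same grasp; the last joint's range is limited). The gripper opens to 85 mm and grips with 20 to 120 N. Pads are 22 mm wide; open, the fingers measure 114 mm over their backs; the gripper's body (76 mm by 85 mm) begins 54 mm behind the grasp point. The pads swing forward as they close: fully open they stand 13 mm farther back than shut.
Start: joints at [1.185, 0.615, -0.013, 1.423, 0.008, 1.103, -0.04], TCP at [0.228, -0.609, 0.248] pointing down, gripper open.
Joint ranges: [-3.12, 3.12], [-0.3, 2.06], [-1.34, 1.32], [0.26, 2.42], [-1.36, 4.5], [0.01, 1.98], [-2.84, 2.84]. Speed limits (rad/s): [2.79, 2.79, 3.14, 3.14, 3.14, 3.14, 3.14].

INTERFACE

Orientations are given as a unit quaternion [x, y, z, w].
In Python, from plant import get_state, read_camera, calibration, hand_in, recognise, masks_of gives the robot as it stands.
- The arm moves only by the tool jog_arm, never from a script. Its argument "moves" is one flat list of numbers, 5 for each row, row after row: the opening, from 0 (shut) to 1 (fully open), then the shift along the tool's x, y, z each as a share of 2 cm, from -1 to 1, then the turn about the tool's z as a share of 4 degrees, from -1 to 1. In form: [claw, x, y, z, turn, claw, x, y, z, turn, ...]. A call has 1 to 12 rows; each row shifts and turns the commanded pose from where the row before left it, along the tool's axes as they then stand; what a row does not reach is not made up. A row lasts 1/8 s, in which the tool goes at most 62.5 mm and 10.7 degrees, less where a joint would pass 70% of its speed; a pose out of reach is approached as far as the arm can. A call with a number of a shift or a turn outside -1 to 1 is refused whole. A call with a gripper value outside its range is refused whole. The fingers move at their own pace and stop on an object; "force" is the grip in N (left out, the last holds). Time passes only in rows, so rows that do not move let the fingers close. It gives the time, the measured TCP pose, the force, the opening and the grip force at its end, in the units of the state.
- get_state(): the state, without advancing time (a new reading comes with each control period).
- read_camera(name): name is "side" or "top"; returns the picture (384x512x3 uint8, red, green, blue); there is no depth.
- calibration(name): a dict with "fx", "fy", "cx", "cy" (pixels), "rvec" (rotation vector, rad) and "tvec" (3), from world to camera coordinates, as OpenCV has them. Camera axes: x right, y down, z forward; pixel columns grow to the right and rows downward; lengths in m; the calibration is good to about 2 mm. A picture is of the moment at which its call begins. calibration takes no time and is no camera call.
- hand_in(): hands the job in; it is judged then, once.
Trained networks look in the newest picture that a camera, given by its name, has taken for a name from the list of things; names that differ only in an ending like _2 or _b are one class to them, and where a whole thing is asked for, a point or a joint stands for the part that bears it (a point fixed in the world has none). Each returns a list of dicts, best first, with "conf" (0 to 1); they miss things now and then, are a little off and sometimes report something else, mostly with a low value. They report only what shows in the picture. A call takes as long as a camera call.
- recognise(camera, label): "box" ([left, top, right, bottom] in pixels, round what is visible of it).
- masks_of(camera, label): "region" (384x512 bool, what is visible of it) and "box" ([left, top, right, bottom] in pixels, round what is visible of it).
The state is a dict: "clock": time; "q": joint angles; "joint_vel": joint speeds; "joint_efforts": joint torques, N m; "ee_pos": TCP position; "tool_rot": TCP orientation; "wrist_force": force on the tool from outside, world axes, zero at the start; "ft_torque": the same for the moment, N m; "gripper_width": opening from 0.0 (shut) to 1.0 (fully open); "grip_force": force on a finger pad.
Only numpy, scipy, OpenCV 4.12 (cv2) and the standard library are available. Lean on these libraries where they do the work, as an engineer would, in place of code of your own. Each camera call takes 0.05 s, during which the arm holds its last target. There are 200 camera calls.

TASK

Turn the bonsai turntable anticlockwise (seen from above) through one full turn and then on until its orange knob comes to the yellow mark on the base, and leave it there. Then take the red-handled brake key from its rest, turn it so that its cross-shaped stem meshes with the cross-shaped socket of the brake tower, slide it fully home against the spring until its flange sits on the tower, and finish while still gripping it and holding it pressed home. Leave the blue key and everything else on the bench where it is.

Things in the scene. Friction and masses are not known exactly. Their poses are not given: they have to be found in the camera images.
- disc (a joint): angle of the aluminium turntable disc (220 mm diameter, top 55 mm above the bench), rad, growing anticlockwise from above, not wrapped. 0: knob at the yellow mark. It starts between -1.3 and -0.15 (short of the mark), so a full turn and on to the mark ends at 6.28. Light friction (0.08 N m) keeps it where it is left; stops only at -1.8 and 14
- axis (a point): point on the disc's vertical axis, level with the top of the knob (105 mm above the bench). Its axes are the stand's: x points to the yellow mark on the green base (a block 34 x 14 mm, 34 mm high, 112 to 146 mm from the axis), z up; the stand's yaw varies. The brake tower stands 190 mm from the axis along -y
- knob (a point): centre of the top of the orange knob, an upright plain grip, 16 mm diameter, 48 mm high, that spins freely on its pin on the disc, 70 mm from the disc's axis, top 105 mm above the bench. Pinched from above (about 20 N) it can be led round in a circle without turning the hand; a yellow stripe on the disc runs from it to the rim
- socket (a point): centre of the mouth of the socket, in the yellow top of the grey brake tower (53 x 53 mm, top 80 mm above the bench). The hole is an upright cross: two slots 29 mm long, 11 mm wide, along this point's x and y (z up); the key fits in four positions a quarter turn apart. A brass plunger stands 30 mm below the mouth and gives way up to 12 mm: 3 N to start, 9 N at 10 mm
- plunger (a joint): how far the plunger in the brake socket is pressed down, m: 0 free, 0.010 when the key's flange sits on the tower
- brake_key: key with a red handle, 150 g (varies by 30%), upright. Origin: centre of the stem's lower end; z up the stem. Stem: steel cross of two bars 26 x 8 mm along the key's x and y, 40 mm long, lower end rounded (4 mm); then a flange 40 mm in diameter, 40 to 46 mm above the origin; then the handle, a flat bar 44 mm along x, 12 mm along y, 46 to 90 mm above the origin
- rest_a: the brake key's rest: fixed wooden block 70 x 70 x 45 mm with a round 31 mm hole through it, origin at the centre of its underside. The key stands in it at any yaw, flange on the block. The two rests may have changed places
- rest_b: the same block for the plain key
- plain_key: a similar key with a blue handle and a plain round stem, origin at the lower end of the stem; leave it in its rest
- jar: jar with a white lid, 64 mm diameter, 55 mm high, at the back of the bench; origin under its centre
- bottle: clear bottle with a white cap, 66 mm diameter, 140 mm high, at the back; origin under its centre
- pot: blue ceramic bonsai pot, 130 mm diameter, 60 mm high, at the back; origin under its centre
- small_pot: small terracotta pot, 80 mm diameter, 75 mm high, at the back; origin under its centre
- screwdriver: red-handled screwdriver, 200 mm long, lying on the bench between robot and turntable; origin under its middle
- brush: flat brush, 200 mm long, lying on the bench between robot and turntable; origin under its middle

How it is judged:
On the way, in this order (a step that is already met when the one before it is completed fails the run):
1. the disc has gone anticlockwise through a full turn and on to the mark (6.28 rad, within 0.2) (value of joint disc between 6.08 and 6.48 rad), for 0.3 s.
2. the brake key is lifted clear of its rest, gripped, with its lower end more than 20 mm above the rest's top (height (world z) of brake_key above 0.065 m and contact force between the fingers and brake_key above 1 N), for 0.1 s.
3. the key's stem is meshed: at least 15 mm down in the socket (horizontal distance between brake_key and socket below 0.004 m and angle between brake_key's own z axis and vertical below 0.1 rad and z of brake_key in the frame of socket below -0.015 m), for 0.1 s.
At the end, for the whole second after the job is handed in: The brake key is upright (within 0.1 rad) in the socket, centred within 4 mm, its lower end at least 37.5 mm below the mouth (flange within 2.5 mm of the tower), the plunger pressed at least 7.5 mm, the key still gripped and at rest, and the disc at 6.28 rad within 0.2 (all of step 1 and horizontal distance between brake_key and socket below 0.004 m and angle between brake_key's own z axis and vertical below 0.1 rad and z of brake_key in the frame of socket below -0.0375 m and value of joint plunger above 0.0075 m and contact force between the fingers and brake_key above 1 N and linear speed of brake_key below 0.02 m/s); the arm keeps its last pose, push and grip.
It fails at once if the blue key is moved more than 30 mm (distance of plain_key from where it was at the start of the episode above 0.03 m).
It fails at once if a jar, bottle, pot or tool on the bench is moved more than 50 mm (distance of any of jar, bottle, pot, small_pot, screwdriver, brush from where it was at the start of the episode above 0.05 m).
It also fails if it takes over 72 s, if anything falls off the work surface, if the arm or the gripper's body presses on something with over 40 N, if the wrist force passes 120 N, or if a joint passes its speed limit or range.

## Working session

There is one attempt and no reset: what is moved stays moved. The work goes in short steps, Python scripts to look and compute and a tool call to move; the robot and the scene stay as the last step left them, time stands still between calls to the robot, and variables do not carry over. Pictures are saved under pics/ and viewed, at most 10 in all, crops included, and the job is handed in when it is done.

Besides the shell and the picture viewer there is one more tool, called by a JSON object that holds its "fn" and its "kwargs". jog_arm: Moves the arm, as the interface text tells. Shift numbers are shares of 2 cm and turn numbers shares of 4 degrees, none past 1 either way. Its arguments: {"type":"object","properties":{"moves":{"type":"array"},"force":{"type":"number"}},"required":["moves"]}

```bash
mkdir -p pics; cat > h.py <<'E'
import numpy as np, cv2
from plant import *
def cam(n):
    c=calibration(n);K=np.array([[c['fx'],0,c['cx']],[0,c['fy'],c['cy']],[0,0,1.]])
    R=cv2.Rodrigues(np.array(c['rvec'],float))[0];return K,R,np.array(c['tvec'],float).ravel()
def back(n,uv,z):
    K,R,t=cam(n);uv=np.atleast_2d(np.array(uv,float));d=(np.c_[uv,np.ones(len(uv))]@np.linalg.inv(K).T)@R
    o=-R.T@t;return o+d*((z-o[2])/d[:,2])[:,None]
def proj(n,p):
    K,R,t=cam(n);q=(np.atleast_2d(p)@R.T+t)@K.T;return q[:,:2]/q[:,2:]
def shot(n,f):
    im=read_camera(n);cv2.imwrite('pics/'+f,im[:,:,::-1]);return im
E
python3 - <<'E'
from h import *
import numpy as np
np.set_printoptions(precision=4,suppress=True)
a=shot('top','t0.png');b=shot('side','s0.png')
cv2.imwrite('pics/both.png',cv2.resize(np.hstack([a,b]),(800,300),interpolation=cv2.INTER_AREA)[:,:,::-1])
for n in('top','side'):
    K,R,t=cam(n);print(n,-R.T@t,K[0,0])
    for l in('disc','knob','socket','brake_key','rest_a','plain_key','plunger','screwdriver','brush'):
        print(n,l,[(np.round(r['box']).tolist(),round(r['conf'],2)) for r in recognise(n,l)][:3])
print(get_state())
E
```

```text
top [0.3375 0.0108 1.3211] 451.4110802948891
top disc [([182.0, 150.0, 257.0, 228.0], 0.79)]
top knob [([184.0, 149.0, 258.0, 226.0], 0.73)]
top socket [([184.0, 139.0, 298.0, 226.0], 0.82)]
top brake_key [([182.0, 139.0, 301.0, 228.0], 0.48), ([114.0, 198.0, 145.0, 224.0], 0.21)]
top rest_a [([346.0, 209.0, 377.0, 236.0], 0.89), ([112.0, 197.0, 143.0, 224.0], 0.66)]
top plain_key [([113.0, 205.0, 139.0, 217.0], 0.57)]
top plunger []
top screwdriver [([180.0, 224.0, 192.0, 255.0], 0.92)]
top brush [([281.0, 225.0, 298.0, 295.0], 0.77)]
side [0.0987 0.6394 0.9392] 448.9979705591959
side disc [([184.0, 193.0, 270.0, 270.0], 0.81)]
side knob [([183.0, 196.0, 270.0, 269.0], 0.92), ([160.0, 305.0, 180.0, 334.0], 0.63), ([75.0, 288.0, 113.0, 340.0], 0.58)]
side socket [([181.0, 179.0, 290.0, 280.0], 0.64), ([106.0, 236.0, 134.0, 272.0], 0.49)]
side brake_key [([332.0, 146.0, 344.0, 166.0], 0.77)]
side rest_a [([322.0, 154.0, 351.0, 183.0], 0.63), ([153.0, 307.0, 197.0, 356.0], 0.58), ([180.0, 176.0, 292.0, 279.0], 0.18)]
side plain_key [([162.0, 305.0, 182.0, 331.0], 0.74)]
side plunger []
side screwdriver [([300.0, 209.0, 366.0, 254.0], 0.73), ([232.0, 286.0, 308.0, 333.0], 0.68)]
side brush [([180.0, 196.0, 268.0, 272.0], 0.73), ([301.0, 211.0, 365.0, 255.0], 0.55)]
{'clock': 1.0, 'q': array([ 1.1855,  0.6149, -0.0126,  1.4234,  0.0081,  1.1034, -0.0404]), 'joint_vel': array([-0.0005, -0.0002, -0.0011, -0.0004,  0.0003,  0.0015,  0.0003]), 'joint_efforts': array([  0.0002, -46.9109,   0.2594, -17.1343,   0.0101,   0.0017,
         0.    ]), 'ee_pos': array([ 0.2282, -0.6086,  0.2483]), 'tool_rot': array([ 0.9839,  0.1785,  0.    , -0.    ]), 'wrist_force': array([-0.1018,  0.6483,  0.6047]), 'ft_torque': array([ 0.0356, -0.0189, -0.0111]), 'grip_force': 0.0, 'gripper_width': 1.0022147832899801}
```

View pics/t0.png

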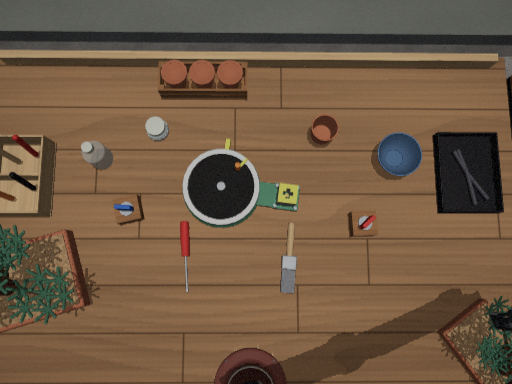

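View pics/s0.png

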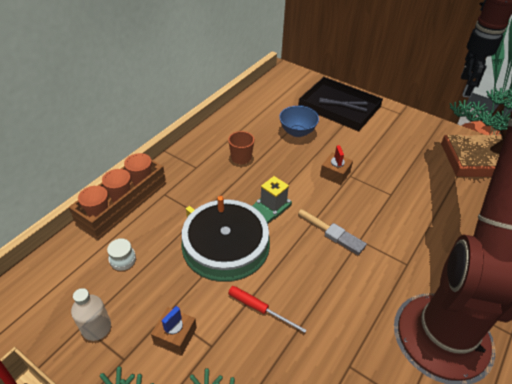

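The top view shows the disc at about (221,186), the knob at (238,165), the mark at (228,145), the tower at (288,194), the red key at (367,222) and the blue key at (125,208). Next I'll refine these by colour.

```bash
cat > m.py <<'E'
from h import *
from scipy.optimize import least_squares
np.set_printoptions(precision=4,suppress=True)
def seg(im,box,f):
    l,t,r,b=box;h=cv2.cvtColor(im,cv2.COLOR_RGB2HSV).astype(int)
    m=np.zeros(im.shape[:2],bool);m[t:b,l:r]=f(h[t:b,l:r,0],h[t:b,l:r,1],h[t:b,l:r,2]);return m
def cen(m):
    y,x=np.nonzero(m);return np.array([x.mean(),y.mean()]),len(x)
def axis(P):
    P=P[:,:2];c=P.mean(0);w,v=np.linalg.eigh(np.cov((P-c).T));return np.arctan2(v[1,1],v[0,1]),np.sqrt(w)
E
python3 - <<'E'
from m import *
a=cv2.imread('pics/t0.png')[:,:,::-1].copy();b=cv2.imread('pics/s0.png')[:,:,::-1].copy()
yel=lambda h,s,v:(abs(h-29)<5)&(s>150)&(v>110)
red=lambda h,s,v:((h<5)|(h>174))&(s>170)&(v>70)
org=lambda h,s,v:(h>=5)&(h<18)&(s>180)&(v>100)
for nm,im,bx in(('top',a,{'tower':(270,175,305,215),'key':(345,205,385,240),'knob':(228,155,250,175),'mark':(220,132,236,153)}),('side',b,{'tower':(255,170,295,210),'key':(325,140,352,175),'knob':(212,190,230,215),'mark':(180,200,200,222)})):
    for k,f,z in(('tower',yel,.08),('key',red,.095),('knob',org,.105),('mark',yel,.034)):
        m=seg(im,bx[k],f)
        if m.sum()<3: print(nm,k,'none');continue
        c,n=cen(m);y,x=np.nonzero(m);P=back(nm,np.c_[x,y],z)
        r=cv2.minAreaRect(P[:,:2].astype(np.float32)*1000)
        print(nm,k,c,n,'->',back(nm,c,z)[0],'axis',axis(P),'rect',r, 'px',x.min(),x.max(),y.min(),y.max())
big=np.hstack([cv2.resize(a[130:240,170:390],None,fx=3.6,fy=3.6,interpolation=cv2.INTER_CUBIC)])
sm=np.hstack([cv2.resize(x,(390,200),interpolation=cv2.INTER_CUBIC) for x in(b[170:220,180:280],b[140:190,310:410])])
cv2.imwrite('pics/z.png',np.vstack([big[:,:780],sm])[:,:,::-1])
E
```

```text
top tower none
top key [367.9322 220.8475] 59 -> [ 0.4473 -0.3206  0.095 ] axis (np.float64(2.27798833958254), array([0.0034, 0.0144])) rect ((445.4931640625, -318.26568603515625), (12.742898941040039, 50.099185943603516), 38.808746337890625) px 360 375 215 228
top knob [237.   165.75] 4 -> [0.5978 0.0377 0.105 ] axis (np.float64(2.4106584991716504), array([0.0034, 0.0065])) rect ((598.41162109375, 35.4764404296875), (7.250290870666504, 13.841879844665527), 37.70849609375) px 235 239 163 167
top mark none
side tower [274.6327 185.7788] 226 -> [ 0.5267 -0.1036  0.08  ] axis (np.float64(-2.379896182419695), array([0.0163, 0.0164])) rect ((527.2266845703125, -104.46791076660156), (52.16032791137695, 52.458091735839844), 82.39138793945312) px 262 287 177 195
side key [338.8641 154.8155] 103 -> [ 0.4397 -0.3037  0.095 ] axis (np.float64(2.0606263587501195), array([0.0051, 0.0205])) rect ((439.39453125, -303.5616455078125), (21.425113677978516, 78.4851303100586), 19.88352394104004) px 335 343 146 164
side knob [220.1127 203.2817] 71 -> [0.5909 0.0515 0.105 ] axis (np.float64(2.252957295844138), array([0.0034, 0.0153])) rect ((591.9422607421875, 52.74475860595703), (12.703446388244629, 51.36030197143555), 37.84099578857422) px 217 222 196 211
side mark [189.2414 209.069 ] 29 -> [0.6867 0.0673 0.034 ] axis (np.float64(2.8698145089855354), array([0.0043, 0.0057])) rect ((686.6588745117188, 67.25144958496094), (14.058775901794434, 18.50625228881836), 83.02505493164062) px 186 193 206 212
```

View pics/z.png

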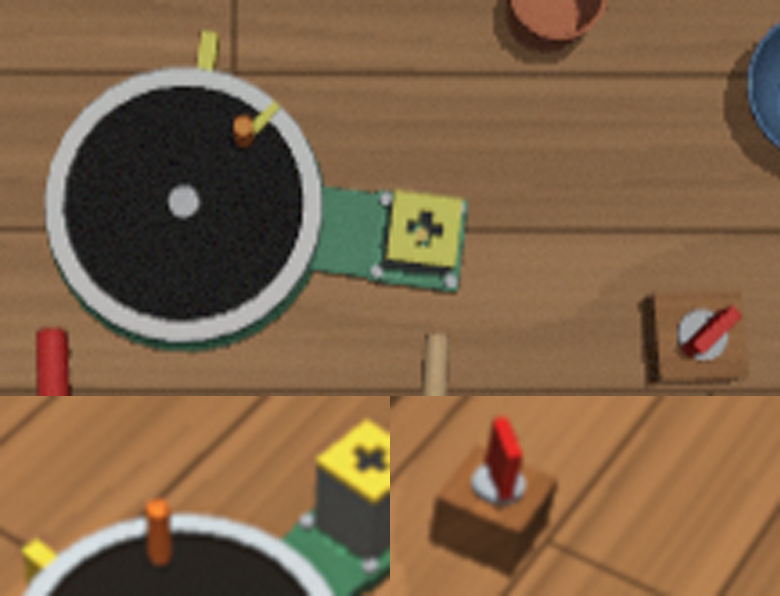

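```bash
cat >> m.py <<'E'
yel=lambda h,s,v:(abs(h-29)<6)&(s>100)&(v>90)
red=lambda h,s,v:((h<6)|(h>172))&(s>150)&(v>60)
org=lambda h,s,v:(h>=4)&(h<19)&(s>165)&(v>90)
gry=lambda h,s,v:(s<45)&(v>120)
def mom(m,hull=False):
    m=m.astype(np.uint8)
    n,lab,st,_=cv2.connectedComponentsWithStats(m)
    m=(lab==1+st[1:,4].argmax()).astype(np.uint8)
    if hull:
        y,x=np.nonzero(m);h=cv2.convexHull(np.c_[x,y].astype(np.int32));m[:]=0;cv2.fillConvexPoly(m,h,1)
    M=cv2.moments(m,True);a=M['m00']
    return np.array([M['m10']/a,M['m01']/a,M['mu20']/a,M['mu11']/a,M['mu02']/a]),a
def hullmom(n,P):
    h=cv2.convexHull(proj(n,P).astype(np.float32));M=cv2.moments(h);a=M['m00']
    return np.array([M['m10']/a,M['m01']/a,M['mu20']/a,M['mu11']/a,M['mu02']/a]),a
def box(x,y,yaw,sx,sy,z0,z1):
    c,s=np.cos(yaw),np.sin(yaw)
    return np.array([[x+c*i*sx/2-s*j*sy/2,y+s*i*sx/2+c*j*sy/2,z] for i in(-1,1) for j in(-1,1) for z in(z0,z1)])
def cyl(x,y,r,z0,z1):
    t=np.linspace(0,2*np.pi,40);return np.array([[x+r*np.cos(u),y+r*np.sin(u),z] for u in t for z in(z0,z1)])
E
python3 - <<'E'
from m import *
I={'top':cv2.imread('pics/t0.png')[:,:,::-1].copy(),'side':cv2.imread('pics/s0.png')[:,:,::-1].copy()}
def fit(name,boxes,col,gen,x0,hull=False):
    def run(cams):
        ob={n:mom(seg(I[n],boxes[n],col),hull) for n in cams}
        def f(p):
            r=[]
            for n in cams:
                d=hullmom(n,gen(p))[0]-ob[n][0];r+=[d[0],d[1],*(d[2:]*.1)]
            return np.array(r)
        s=least_squares(f,x0,x_scale=.01,diff_step=1e-4);print(name,cams,s.x,'res',s.fun,{n:(ob[n][1],hullmom(n,gen(s.x))[1]) for n in cams})
    for c in(['top'],['side'],['top','side']): run(c)
fit('tower',{'top':(270,175,305,215),'side':(255,170,295,210)},yel,lambda p:box(p[0],p[1],p[2],.053,.053,.08,.08),[.527,-.1,-.1],True)
fit('key',{'top':(345,205,385,240),'side':(325,140,352,175)},red,lambda p:box(p[0],p[1],p[2],.044,.012,.051,.095),[.44,-.315,2.3])
fit('knob',{'top':(228,155,242,175),'side':(212,190,230,215)},org,lambda p:cyl(p[0],p[1],.008,.057,.105),[.59,.045])
fit('disc',{'top':(175,140,265,235),'side':(178,190,275,282)},lambda h,s,v:(s<60)&(v>120),lambda p:cyl(p[0],p[1],.11,.055,.055),[.55,.08],True)
fit('bluekey',{'top':(108,200,145,220),'side':(158,300,187,338)},lambda h,s,v:(abs(h-113)<12)&(s>130),lambda p:box(p[0],p[1],p[2],.044,.012,.051,.095),[.48,.36,1.5])
E
```

```text
tower ['top'] [ 0.5258 -0.1021 -0.0347] res [-0.0011  0.0007 -0.1709  0.0128 -0.307 ] {'top': (393.0, 357.6203732560389)}
tower ['side'] [ 0.5267 -0.1037  0.9747] res [-0.0004  0.0076 -0.3043  0.0042 -0.2016] {'side': (310.0, 273.4999695008155)}
tower ['top', 'side'] [ 0.5262 -0.1027 -0.0618] res [ 0.2003 -0.112  -0.1712  0.013  -0.3076 -0.0285  0.3166 -0.301   0.0054
 -0.1967] {'top': (393.0, 357.5690675335936), 'side': (310.0, 274.0484654123429)}
key ['top'] [ 0.4472 -0.325   2.3086] res [-0.0009  0.0009  0.1555 -0.0823  0.2003] {'top': (88.0, 114.27983848773874)}
key ['side'] [ 0.4488 -0.3284  2.4033] res [ 0.0007 -0.0081  0.2936  0.2166  0.539 ] {'side': (111.0, 165.8295096049551)}
key ['top', 'side'] [ 0.4477 -0.326   2.3453] res [ 0.3286 -0.1861  0.0556 -0.0709  0.2834 -0.0573  0.5855  0.2034  0.1401
  0.6284] {'top': (88.0, 116.405065135099), 'side': (111.0, 158.21739639504813)}
knob ['top'] [0.6066 0.0386] res [0.0001 0.001  0.0126 0.0295 0.2281] {'top': (15.0, 45.784724963479675)}
knob ['side'] [0.6049 0.0344] res [-0.0001  0.0001  0.0585 -0.0297 -0.072 ] {'side': (85.0, 99.
[... 380 characters left out ...]
 0.1011 -1.2017] {'side': (4795.0, 4679.015801865258)}
disc ['top', 'side'] [0.5506 0.085 ] res [ 0.0775 -0.0674 -0.4376 -0.123  -0.2544  0.0087  0.4726 -0.3918  0.1015
 -1.1741] {'top': (4675.0, 4631.715273877955), 'side': (4795.0, 4682.348027208704)}
bluekey ['top'] [0.487  0.3524 1.6099] res [ 0.0057 -0.0034  0.5735 -0.1434  0.1218] {'top': (83.0, 120.1944085113937)}
bluekey ['side'] [0.4894 0.3498 1.4942] res [ 0.0024 -0.0147  0.7341 -0.2871  0.5835] {'side': (241.0, 332.8146849842742)}
bluekey ['top', 'side'] [0.4883 0.3509 1.5104] res [ 0.5847 -0.5012  0.6099  0.115   0.1173  0.0639  0.6355  0.6859 -0.3002
  0.6534] {'top': (83.0, 114.24466420500539), 'side': (241.0, 332.090438491432)}
```

{"fn": "jog_arm", "kwargs": {"moves": [1,0.5,-1,0,0.857,1,0.5,-1,0,0.857,1,0.5,-1,0,0.857,1,0.5,-1,0,0.857,1,0.5,-1,0,0.857,1,0.5,-1,0,0.857,1,0.6,-1,0,0,1,0.6,-1,0,0,1,0.6,-1,0,0,1,0.6,-1,0,0,1,0.6,-1,0,0,1,0.6,-1,0,0], "force": 20}}

```text
clock: 2.5
ee_pos: [0.3343, -0.3588, 0.2486]
tool_rot: [1.0, -0.0, 0.0, 0.0]
wrist_force: [-0.8, -0.4, -0.5]
gripper_width: 1.002
grip_force: 0.0
```

{"fn": "jog_arm", "kwargs": {"moves": [1,0.6,-1,0,0,1,0.6,-1,0,0,1,0.6,-1,0,0,1,0.6,-1,0,0,1,0.6,-1,0,0,1,0.6,-1,0,0,1,0.6,-1,0,0,1,0.6,-1,0,0,1,0.6,-1,0,0,1,0.6,-1,0,0,1,0,0,0,0,1,0,0,0,0]}}

```text
clock: 4.0
ee_pos: [0.4533, -0.1605, 0.2484]
tool_rot: [1.0, -0.001, -0.0, 0.0]
wrist_force: [-0.3, -0.5, 0.7]
gripper_width: 1.004
grip_force: 0.0
```

{"fn": "jog_arm", "kwargs": {"moves": [1,0.75,-1,0,0,1,0.75,-1,0,0,1,0.75,-1,0,0,1,0.75,-1,0,0,1,0.75,-1,0,0,1,0.75,-1,0,0,1,0.75,-1,0,0,1,0.75,-1,0,0,1,0.75,-1,0,0,1,0.75,-1,0,0,1,0,0,0,0,1,0,0,0,0]}}

```text
clock: 5.5
ee_pos: [0.6033, 0.0382, 0.2482]
tool_rot: [1.0, -0.001, -0.001, 0.001]
wrist_force: [0.2, -1.2, -0.0]
gripper_width: 1.002
grip_force: 0.0
```

{"fn": "jog_arm", "kwargs": {"moves": [1,0,0,1,0,1,0,0,1,0,1,0,0,1,0,1,0,0,1,0,1,0,0,0,0,1,0,0,0,0]}}

```text
clock: 6.25
ee_pos: [0.6042, 0.0395, 0.1693]
tool_rot: [1.0, -0.001, 0.001, 0.0]
wrist_force: [-0.0, 0.6, 0.3]
gripper_width: 1.0
grip_force: 0.0
```

{"fn": "jog_arm", "kwargs": {"moves": [1,0,0,1,0,1,0,0,1,0,1,0,0,1,0,1,0,0,1,0,1,0,0,0.2,0,1,0,0,0,0,0,0,0,0,0,0,0,0,0,0,0,0,0,0,0,0,0,0,0,0,0,0,0,0,0,0,0,0,0,0]}}

```text
clock: 7.75
ee_pos: [0.6046, 0.0398, 0.0848]
tool_rot: [1.0, -0.0, 0.001, 0.0]
wrist_force: [1.4, -2.5, 2.5]
gripper_width: 0.181
grip_force: 21.6
```

```bash
python3 - <<'E'
from m import *
b=shot('side','s1.png');a=shot('top','t1.png')
c=np.hstack([cv2.resize(x,(400,300),interpolation=cv2.INTER_CUBIC) for x in(a[130:235,170:310],b[160:280,170:330])])
cv2.imwrite('pics/z1.png',c[:,:,::-1]);print(get_state())
E
```

```text
{'clock': 7.85, 'q': array([-0.0809,  0.7384, -0.0351,  1.72  ,  0.039 ,  0.6822, -1.7086]), 'joint_vel': array([-0.0002,  0.0014,  0.0006, -0.0016,  0.0007, -0.002 , -0.0008]), 'joint_efforts': array([ -1.5667, -44.7294,  -1.4692, -10.8064,  -0.4983,   0.2373,
         0.0018]), 'ee_pos': array([0.6047, 0.0398, 0.0848]), 'tool_rot': array([ 1.    , -0.0003,  0.0009,  0.0004]), 'wrist_force': array([ 1.2709, -1.8171,  4.1292]), 'ft_torque': array([-0.4938, -0.2112,  0.0716]), 'grip_force': 21.69499933719635, 'gripper_width': 0.1777482581506015}
```

View pics/z1.png

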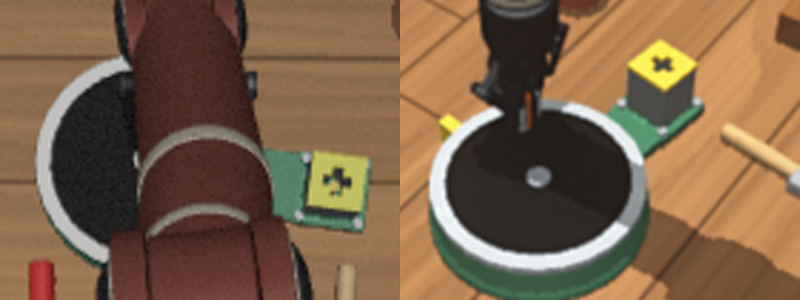

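The knob is gripped: opening is 15 mm and the radius comes out at 70.4 mm. Next I'll work out the circle shares.

```bash
cat > circ.py <<'E'
import sys
from m import *
c=np.array([.5506,.085])
def plan(cur,ph0,step,n,psi=0):
    out=[];p=np.array(cur)
    for k in range(1,n+1):
        a=np.radians(ph0+k*step);q=c+.07*np.array([np.cos(a),np.sin(a)])
        d=q-p;s=np.round([ (d[0]*np.cos(psi)+d[1]*np.sin(psi))/.02,(d[0]*np.sin(psi)-d[1]*np.cos(psi))/.02],2)
        p=p+.02*np.array([s[0]*np.cos(psi)+s[1]*np.sin(psi),s[0]*np.sin(psi)-s[1]*np.cos(psi)])
        out.append(s)
    return out,p
E
python3 - <<'E'
from circ import *
o,p=plan([.6046,.0398],-40,10,36)
for i in range(0,36,12): print([s.tolist() for s in o[i:i+12]])
E
```

```text
[[0.33, -0.51], [0.26, -0.55], [0.16, -0.59], [0.05, -0.61], [-0.05, -0.61], [-0.16, -0.59], [-0.26, -0.55], [-0.35, -0.5], [-0.43, -0.43], [-0.5, -0.35], [-0.55, -0.26], [-0.59, -0.16]]
[[-0.61, -0.05], [-0.61, 0.05], [-0.59, 0.16], [-0.55, 0.26], [-0.5, 0.35], [-0.43, 0.43], [-0.35, 0.5], [-0.26, 0.55], [-0.16, 0.59], [-0.05, 0.61], [0.05, 0.61], [0.16, 0.59]]
[[0.26, 0.55], [0.35, 0.5], [0.43, 0.43], [0.5, 0.35], [0.55, 0.26], [0.59, 0.16], [0.61, 0.05], [0.61, -0.05], [0.59, -0.16], [0.55, -0.26], [0.5, -0.35], [0.43, -0.43]]
```

{"fn": "jog_arm", "kwargs": {"moves": [0,0.33,-0.51,0,0,0,0.26,-0.55,0,0,0,0.16,-0.59,0,0,0,0.05,-0.61,0,0,0,-0.05,-0.61,0,0,0,-0.16,-0.59,0,0,0,-0.26,-0.55,0,0,0,-0.35,-0.5,0,0,0,-0.43,-0.43,0,0,0,-0.5,-0.35,0,0,0,-0.55,-0.26,0,0,0,-0.59,-0.16,0,0], "force": 25}}

```text
clock: 9.35
ee_pos: [0.5612, 0.1539, 0.0847]
tool_rot: [1.0, -0.0, -0.001, 0.001]
wrist_force: [0.6, -5.9, 7.8]
gripper_width: 0.175
grip_force: 24.8
```

{"fn": "jog_arm", "kwargs": {"moves": [0,-0.61,-0.05,0,0,0,-0.61,0.05,0,0,0,-0.59,0.16,0,0,0,-0.55,0.26,0,0,0,-0.5,0.35,0,0,0,-0.43,0.43,0,0,0,-0.35,0.5,0,0,0,-0.26,0.55,0,0,0,-0.16,0.59,0,0,0,-0.05,0.61,0,0,0,0.05,0.61,0,0,0,0.16,0.59,0,0]}}

```text
clock: 10.85
ee_pos: [0.4841, 0.0626, 0.0847]
tool_rot: [1.0, 0.0, 0.0, -0.001]
wrist_force: [3.9, 2.9, 6.0]
gripper_width: 0.18
grip_force: 24.9
```

{"fn": "jog_arm", "kwargs": {"moves": [0,0.26,0.55,0,0,0,0.35,0.5,0,0,0,0.43,0.43,0,0,0,0.5,0.35,0,0,0,0.55,0.26,0,0,0,0.59,0.16,0,0,0,0.61,0.05,0,0,0,0.61,-0.05,0,0,0,0.59,-0.16,0,0,0,0.55,-0.26,0,0,0,0.5,-0.35,0,0,0,0.43,-0.43,0,0]}}

```text
clock: 12.35
ee_pos: [0.603, 0.0379, 0.0848]
tool_rot: [1.0, -0.001, -0.001, 0.002]
wrist_force: [0.9, -3.0, 8.3]
gripper_width: 0.177
grip_force: 25.0
```

{"fn": "jog_arm", "kwargs": {"moves": [0,0.35,-0.5,0,0,0,0.26,-0.55,0,0,0,0.16,-0.59,0,0,0,0.02,-0.16,0,0,0,0,0,0,0,0,0,0,0,0,0,0,0,0,0]}}

```text
clock: 13.22
ee_pos: [0.6203, 0.0769, 0.0848]
tool_rot: [1.0, -0.0, 0.001, -0.001]
wrist_force: [5.0, 0.3, 5.2]
gripper_width: 0.181
grip_force: 24.7
```

{"fn": "jog_arm", "kwargs": {"moves": [0.7,0,0,0,0,0.7,0,0,0,0,0.7,0,0,0,0,0.7,0,0,0,0,0.7,0,0,-1,0,0.7,0,0,-1,0,0.7,0,0,-1,0,0.7,0,0,-1,0,0.7,0,0,-1,0,0.7,0,0,-1,0,0.7,0,0,0,0]}}

```text
clock: 14.6
ee_pos: [0.6201, 0.0769, 0.2058]
tool_rot: [1.0, -0.0, 0.002, -0.0]
wrist_force: [-0.5, 0.3, -0.4]
gripper_width: 0.702
grip_force: 0.0
```

{"fn": "jog_arm", "kwargs": {"moves": [1,-0.72,1,0,0,1,-0.72,1,0,0,1,-0.72,1,0,0,1,-0.72,1,0,0,1,-0.72,1,0,0,1,-0.72,1,0,0,1,-0.72,1,0,0,1,-0.72,1,0,0,1,-0.72,1,0,0,1,-0.72,1,0,0,1,-0.72,1,0,0,1,-0.72,1,0,0]}}

```text
clock: 16.1
ee_pos: [0.4452, -0.1636, 0.2033]
tool_rot: [1.0, -0.0, -0.001, -0.0]
wrist_force: [0.9, -0.0, 0.5]
gripper_width: 1.003
grip_force: 0.0
```

{"fn": "jog_arm", "kwargs": {"moves": [1,0,0.68,0,0.95,1,0.05,0.68,0,0.95,1,0.09,0.67,0,0.95,1,0.14,0.67,0,0.95,1,0.18,0.66,0,0.95,1,0.22,0.64,0,0.95,1,0.27,0.63,0,0.95,1,0.31,0.61,0,0.95,1,0.35,0.58,0,0.95,1,0.38,0.56,0,0.95,1,0.42,0.54,0,0.95,1,0.46,0.51,0,0.95]}}

```text
clock: 17.6
ee_pos: [0.447, -0.3277, 0.2043]
tool_rot: [0.921, -0.39, 0.0, -0.0]
wrist_force: [0.0, -0.3, 0.4]
gripper_width: 0.999
grip_force: 0.0
```

```bash
cat > st.py <<'E'
from m import *
def st():
    s=get_state();x,y,z,w=s['tool_rot'];psi=2*np.arctan2(y,x);psi=(psi+np.pi)%(2*np.pi)-np.pi
    return s,np.array(s['ee_pos']),psi
def to(tx,ty,tz,tpsi):
    s,p,psi=st();d=np.array([tx,ty])-p[:2]
    print('t',s['clock'],'pos',p,'psi',np.degrees(psi),'q7',s['q'][6],'F',s['wrist_force'],'grip',s['grip_force'],s['gripper_width'])
    print('shares x,y,z,turn',np.array([d[0]*np.cos(psi)+d[1]*np.sin(psi),d[0]*np.sin(psi)-d[1]*np.cos(psi),p[2]-tz])/.02,(np.degrees(psi)-tpsi)/4)
E
python3 - <<'E'
from st import *
to(.4477,-.326,.085,-46)
I={n:shot(n,n[0]+'2.png') for n in('top','side')}
m=mom(seg(I['side'],(325,140,352,175),red));m0=mom(seg(cv2.imread('pics/s0.png')[:,:,::-1].copy(),(325,140,352,175),red));print(m,m0)
m=seg(I['side'],(255,165,295,210),yel);print(mom(m,True)[0])
c=np.hstack([cv2.resize(x,(400,300),interpolation=cv2.INTER_CUBIC) for x in(I['top'][130:280,180:380],I['side'][100:280,170:410])])
cv2.imwrite('pics/z2.png',c[:,:,::-1])
E
```

```text
t 17.6 pos [ 0.447  -0.3277  0.2043] psi -45.85868881966365 q7 -1.6568152534179985 F [ 0.0495 -0.3099  0.3546] grip 0.0 0.9987879254670122
shares x,y,z,turn [-0.0376 -0.0824  5.9654] 0.03532779508408801
(array([338.7658, 155.3514,   3.4046,   1.0102,  23.7775]), 111.0) (array([338.8739, 154.7568,   3.6958,   0.4918,  22.6706]), 111.0)
[274.629  185.8903  35.1753   1.2045  18.2331]
```

View pics/z2.png

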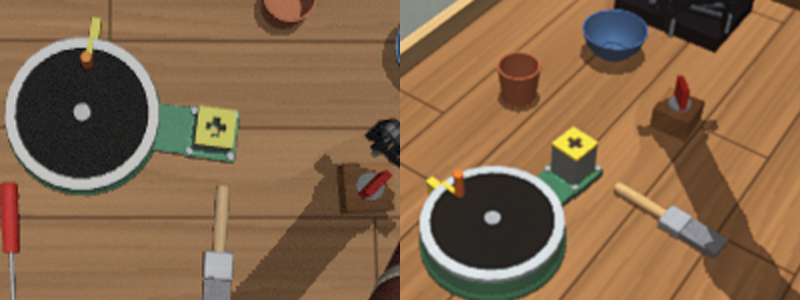

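```bash
python3 - <<'E'
from st import *
for n in('top','side'):
    print(n,proj(n,[[.447,-.3277,.187],[.447,-.3277,.25],[.4477,-.326,.095],[.4477,-.326,.051],[.5262,-.1027,.08]]))
a=read_camera('top');b=read_camera('side')
c=np.hstack([cv2.resize(a[170:240,330:410],(400,350),interpolation=cv2.INTER_CUBIC),cv2.resize(b[80:180,300:400],(400,350),interpolation=cv2.INTER_CUBIC)])
cv2.imwrite('pics/z3.png',c[:,:,::-1])
E
```

```text
top [[380.366  217.7171]
 [388.0687 215.1916]
 [369.8837 220.6912]
 [365.6886 222.0824]
 [287.4785 192.9543]]
side [[345.9653 123.7829]
 [350.0845 104.5733]
 [339.982  149.6165]
 [337.5604 160.9594]
 [274.5919 186.0559]]
```

View pics/z3.png

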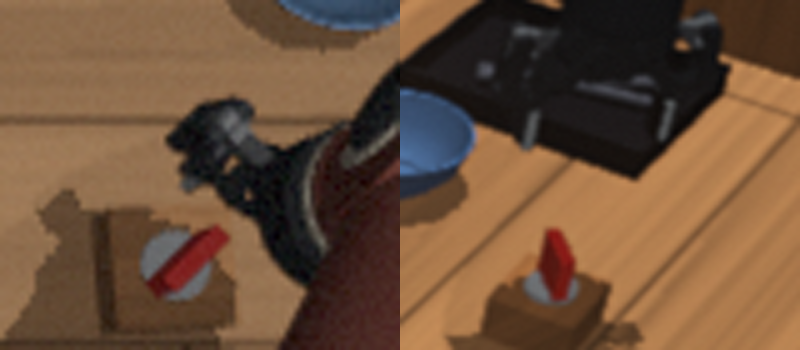

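{"fn": "jog_arm", "kwargs": {"moves": [1,-0.04,-0.08,0.9,0,1,0,0,0.9,0,1,0,0,0.9,0,1,0,0,0.9,0,1,0,0,0.9,0,1,0,0,0.9,0,1,0,0,0.9,0,1,0,0,0.16,0,1,0,0,0,0], "force": 40}}

```text
clock: 18.92
ee_pos: [0.4479, -0.3248, 0.0754]
tool_rot: [0.922, -0.387, 0.0, -0.0]
wrist_force: [-0.4, -0.4, 0.7]
gripper_width: 1.003
grip_force: 0.0
```

{"fn": "jog_arm", "kwargs": {"moves": [0,0,0,0,0,0,0,0,0,0,0,0,0,0,0,0,0,0,0,0,0,0,0,0,0,0,0,0,0,0,0,0,0,0,0]}}

```text
clock: 19.8
ee_pos: [0.4477, -0.3252, 0.0753]
tool_rot: [0.922, -0.388, 0.0, 0.0]
wrist_force: [0.4, -0.4, 3.4]
gripper_width: 0.133
grip_force: 40.1
```

{"fn": "jog_arm", "kwargs": {"moves": [0,0,0,-0.9,0,0,0,0,-0.9,0,0,0,0,-0.9,0,0,0,0,-0.9,0,0,0,0,-0.9,0,0,0,0,-0.9,0], "force": 60}}

```text
clock: 20.55
ee_pos: [0.4471, -0.3246, 0.183]
tool_rot: [0.922, -0.388, -0.001, -0.0]
wrist_force: [-0.1, -0.3, -1.4]
gripper_width: 0.134
grip_force: 58.9
```

{"fn": "jog_arm", "kwargs": {"moves": [0,0,0,0,-0.96,0,0,0,0,-0.96,0,0,0,0,-0.96,0,0,0,0,-0.96,0,0,0,0,-0.96,0,0,0,0,-0.96,0,0,0,0,-0.96,0,0,0,0,-0.96,0,0,0,0,-0.96,0,0,0,0,-0.96,0,0,0,0,0]}}

```text
clock: 21.92
ee_pos: [0.4471, -0.3248, 0.1825]
tool_rot: [0.998, -0.063, -0.001, -0.001]
wrist_force: [0.4, 0.4, -2.2]
gripper_width: 0.13
grip_force: 59.0
```

```bash
python3 - <<'E'
from st import *
to(.5262,-.1027,.19,-7.4)
E
```

```text
t 21.925 pos [ 0.4471 -0.3248  0.1825] psi -7.262570308596387 q7 -1.1133594549680925 F [ 0.351   0.4327 -2.2452] grip 58.96033465862274 0.13045978539135705
shares x,y,z,turn [  2.5198 -11.518   -0.3768] 0.034357422850903374
```

{"fn": "jog_arm", "kwargs": {"moves": [0,0.21,-0.96,0,0,0,0.21,-0.96,0,0,0,0.21,-0.96,0,0,0,0.21,-0.96,0,0,0,0.21,-0.96,0,0,0,0.21,-0.96,0,0,0,0.21,-0.96,0,0,0,0.21,-0.96,0,0,0,0.21,-0.96,0,0,0,0.21,-0.96,0,0,0,0.21,-0.96,0,0,0,0.21,-0.96,0,0]}}

```text
clock: 23.42
ee_pos: [0.527, -0.1016, 0.1831]
tool_rot: [0.998, -0.063, 0.0, -0.0]
wrist_force: [0.5, -1.0, -2.7]
gripper_width: 0.13
grip_force: 58.9
```

{"fn": "jog_arm", "kwargs": {"moves": [0,0,0,0,0,0,0,0,0,0]}}

```text
clock: 23.68
ee_pos: [0.5262, -0.1037, 0.1831]
tool_rot: [0.998, -0.063, -0.0, 0.0]
wrist_force: [0.4, -0.5, -1.3]
gripper_width: 0.134
grip_force: 58.9
```

```bash
python3 - <<'E'
from st import *
to(.5262,-.1027,.19,-7.4)
a=shot('top','t3.png');b=shot('side','s3.png')
s,p,psi=st()
for n in('top','side'): print(n,proj(n,np.array([[p[0],p[1],p[2]-.071],[p[0],p[1],p[2]-.03],[.5262,-.1027,.08]])))
cv2.imwrite('pics/z4.png',cv2.resize(b[120:210,220:330],(733,600),interpolation=cv2.INTER_CUBIC)[:,:,::-1])
E
```

```text
t 23.675 pos [ 0.5262 -0.1037  0.1831] psi -7.262735639954758 q7 -1.5473667363000299 F [ 0.3563 -0.4603 -1.2761] grip 58.91539692878723 0.1344398548989925
shares x,y,z,turn [-0.0085 -0.049  -0.3465] 0.03431609001131064
top [[289.075  191.204 ]
 [290.5278 188.799 ]
 [287.4785 192.9543]]
side [[275.6083 177.2126]
 [276.5417 165.8024]
 [274.5919 186.0559]]
```

View pics/z4.png

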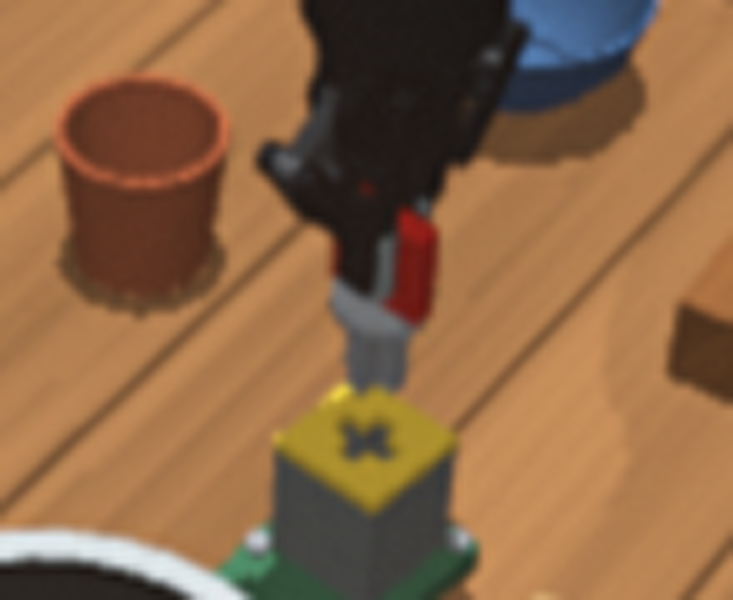

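```bash
python3 - <<'E'
from st import *
b=cv2.imread('pics/s3.png')[:,:,::-1].astype(int)
for r in range(171,179): print(r,' '.join('%d/%d'%(v[0],v[2]) for v in b[r,268:286]))
s,p,psi=st()
def cross(dx,dy,z):
    return np.vstack([box(p[0]+dx,p[1]+dy,psi,.026,.008,z,z),box(p[0]+dx,p[1]+dy,psi,.008,.026,z,z)])
for h in(.005,.015,.025,.035):
    q=proj('side',cross(0,0,p[2]-.0703+h));print(h,q[:,0].min(),q[:,0].max(),q[:,1].mean())
K,R,t=cam('side');print(R)
# socket yaw: darkest pixels of cross in top & side pics
for n,f,bx in(('top','t2.png',(277,180,300,206)),('side','s0.png',(262,177,288,196))):
    im=cv2.imread('pics/'+f)[:,:,::-1].copy();m=seg(im,bx,yel)
    y,x=np.nonzero(m);hh=cv2.convexHull(np.c_[x,y].astype(np.int32));f=np.zeros(m.shape,np.uint8);cv2.fillConvexPoly(f,hh,1)
    f=cv2.erode(f,np.ones((3,3)))
    P=back(n,np.argwhere(f)[:,::-1],.08)[:,:2];v=im[f>0].max(1).astype(float);w=np.clip(np.percentile(v,75)-v,0,None)
    c=(P*w[:,None]).sum(0)/w.sum();d=P-c;r=np.hypot(*d.T);k=(r<.018);a4=(w*k*r**2*np.exp(4j*np.arctan2(d[:,1],d[:,0]))).sum()
    print(n,'hole c',c,'yaw',np.degrees(np.angle(a4))/4)
    u=P-np.array(c)
    y,x=np.nonzero(m);Q=back(n,hh[:,0],.08)[:,:2].astype(np.float32)*1000;print(cv2.minAreaRect(Q))
E
```

```text
171 178/80 183/81 185/82 159/82 104/82 82/84 83/83 79/78 80/78 85/84 83/83 80/82 89/80 129/75 168/76 174/77 169/76 167/74
172 182/82 186/83 182/81 153/82 102/85 83/85 82/81 78/76 79/77 84/84 83/83 79/81 90/76 141/75 168/75 170/75 168/74 171/76
173 183/82 184/81 175/80 138/79 95/84 82/84 82/81 79/77 80/79 85/83 85/85 78/80 91/76 142/77 165/74 168/74 171/76 175/78
174 181/81 177/77 168/76 140/79 98/83 83/84 80/81 78/77 81/79 84/83 85/84 78/81 91/77 139/75 164/74 173/77 176/79 175/78
175 174/78 170/76 169/74 158/77 107/84 82/83 80/81 78/78 81/80 84/84 85/85 78/80 91/76 144/75 170/76 176/78 176/79 171/76
176 169/76 167/74 171/76 161/77 108/83 81/85 78/80 78/78 82/81 84/86 81/84 76/80 98/76 158/76 177/77 176/77 171/76 170/75
177 167/76 171/76 184/77 186/78 135/81 89/84 79/80 91/74 101/77 99/83 86/85 82/80 115/79 167/79 177/78 172/76 169/75 170/75
178 173/77 190/75 219/75 229/72 181/70 118/74 100/71 128/59 143/56 135/68 112/77 118/78 149/78 172/78 172/77 169/75 168/75 172/76
0.005 271.01779632700095 280.4836717319017 175.6747765559173
0.015 271.212946418774 280.73869557324116 172.9257430824591
0.025 271.4105111458943 280.9968958370275 170.1425815567482
0.035 271.61053560256966 281.2583322405522 167.3246524612236
[[-0.8156 -0.5783  0.0182]
 [-0.4303  0.5852 -0.6873]
 [ 0.3868 -0.5684 -0.7262]]
top hole c [ 0.527  -0.1035] yaw -7.451641562587168
((525.846923828125, -102.48736572265625), (53.07373046875, 54.93391418457031), 82.91448211669922)
side hole c [ 0.5276 -0.1048] yaw -7.785874472746819
((526.6980590820312, -104.0140151977539), (55.066429138183594, 55.12990951538086), 82.31766510009766)
```

{"fn": "jog_arm", "kwargs": {"moves": [0,0,0,0.75,0,0,0,0,0.75,0,0,0,0,0.2,0,0,0,0,0.1,0,0,0,0,0.1,0,0,0,0,0.1,0,0,0,0,0,0]}}

```text
clock: 24.65
ee_pos: [0.5265, -0.1028, 0.1431]
tool_rot: [0.998, -0.063, 0.0, -0.0]
wrist_force: [-0.6, 0.3, -0.9]
gripper_width: 0.128
grip_force: 59.1
```

It entered freely: the tip is 7 mm below the mouth with no reaction force.

{"fn": "jog_arm", "kwargs": {"moves": [0,0,0,0.3,0,0,0,0,0.3,0,0,0,0,0.3,0,0,0,0,0.2,0,0,0,0,0,0,0,0,0,0,0]}}

```text
clock: 25.4
ee_pos: [0.5266, -0.1028, 0.1212]
tool_rot: [0.998, -0.063, 0.0, -0.0]
wrist_force: [-0.7, -0.1, -1.5]
gripper_width: 0.131
grip_force: 59.1
```

{"fn": "jog_arm", "kwargs": {"moves": [0,0,0,0.1,0,0,0,0,0.1,0,0,0,0,0.1,0,0,0,0,0.1,0,0,0,0,0.1,0,0,0,0,0,0,0,0,0,0,0]}}

```text
clock: 26.28
ee_pos: [0.5269, -0.1029, 0.1117]
tool_rot: [0.998, -0.063, 0.001, 0.0]
wrist_force: [-1.4, -1.3, 6.6]
gripper_width: 0.131
grip_force: 59.9
```

{"fn": "jog_arm", "kwargs": {"moves": [0,0,0,0.05,0,0,0,0,0.05,0,0,0,0,0.05,0,0,0,0,0,0,0,0,0,0,0]}}

```text
clock: 26.9
ee_pos: [0.5269, -0.1029, 0.1103]
tool_rot: [0.998, -0.063, 0.001, 0.0]
wrist_force: [-4.1, 1.4, 17.2]
gripper_width: 0.128
grip_force: 61.9
```

{"fn": "jog_arm", "kwargs": {"moves": [0,0,0,0.05,0,0,0,0,0,0,0,0,0,0,0,0,0,0,0,0]}}

```text
clock: 27.4
ee_pos: [0.527, -0.1029, 0.1103]
tool_rot: [0.998, -0.063, 0.001, 0.0]
wrist_force: [-5.4, 0.4, 22.7]
gripper_width: 0.129
grip_force: 62.9
```

```bash
python3 - <<'E'
from st import *
b=shot('side','s5.png');to(.5263,-.1036,.1103,-7.4)
cv2.imwrite('pics/z5.png',cv2.resize(b[130:280,170:330],(640,600),interpolation=cv2.INTER_CUBIC)[:,:,::-1])
E
```

```text
t 27.45 pos [ 0.5269 -0.1029  0.1103] psi -7.216842163145423 q7 -1.5497093953267873 F [-5.1938  1.5343 22.8153] grip 62.93631076812744 0.13331341393187035
shares x,y,z,turn [-0.0277  0.038   0.0002] 0.0457894592136443
```

View pics/z5.png

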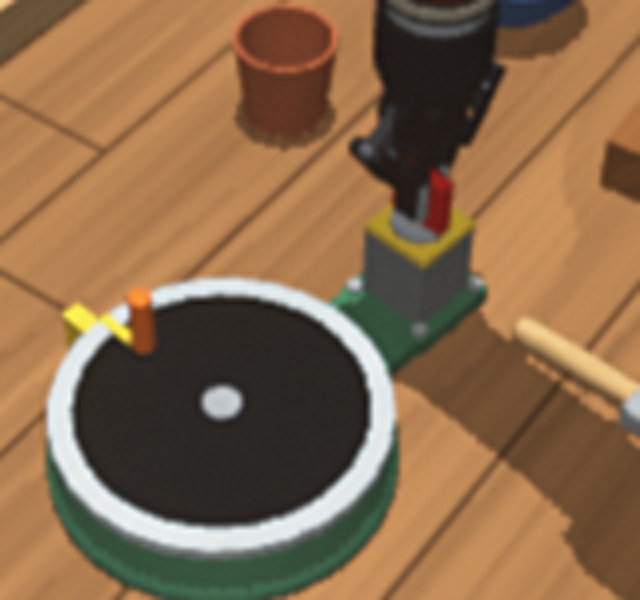

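The picture shows the flange sitting on the yellow tower top at about (415,225) in the crop. The knob and its stripe line up with the mark at (85,320), and z stops falling as the force rises, so the key is seated.

```bash
python3 -c "
from plant import hand_in;print(hand_in())"
```

```text
the job is handed in; nothing more can be done
None
```

I handed the job in at about 27 s; no verdict came back. The disc went a full turn and on to the mark, and the brake key is in the socket, flange on the tower, still gripped and pressed home with about 23 N.

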